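# Find the loose deck board and open the sump

## Robot

A 7-joint arm with a two-finger parallel gripper is mounted at the origin on the work surface. World frame = base frame: x ahead of the robot, y to its left, z up, the work surface at z = 0. Lengths are in m, angles in rad, forces in N, time in s.
With the tool pointing down it reaches from about 0.425 to 0.925 m from the base axis. Payload 6.8 kg.
Tool frame: the origin (TCP) lies on the centre line of the jaws, within the pads' length; the fingertips stand 8 mm ahead of it and the grasp point (between the pads) lies 11 mm behind it; z points along the fingers, y is the direction in which the jaws open and shut (so a half turn about z gives the same grasp; the last joint's range is limited). The gripper opens to 88 mm and grips with 3 to 60 N. Pads are 20 mm wide; open, the fingers measure 115 mm over their backs; the gripper's body (75 mm by 178 mm) begins 61 mm behind the grasp point.
Start: joints at [1.116, 0.477, 0.022, 1.555, -0.011, 1.109, -0.083], TCP at [0.229, -0.635, 0.205] pointing down, gripper open.
Joint ranges: [-2.96, 2.96], [-0.34, 2.1], [-1.41, 1.46], [0.24, 2.44], [-1.37, 4.51], [0.17, 1.92], [-2.96, 2.96]. Speed limits (rad/s): [2.39, 2.39, 3.14, 3.14, 3.14, 3.14, 3.14].

## Interface

Orientations are given as a rotation vector (axis times angle).
In Python, from station import r gives the robot as it stands.
- The arm moves only by the shell command python3 -m jog 'ROWS' [OPENING] [FORCE]. ROWS is text: rows parted by semicolons, each of 6 numbers parted by spaces: the shift along the tool's x, y, z in m, then the turn, a rotation vector about the tool's x, y, z in degrees. In form: x y z wx wy wz; .... A call has 1 to 10 rows; each row shifts and turns the commanded pose from where the row before left it, along the tool's axes as they then stand; what a row does not reach is not made up. A row lasts 1/8 s, in which the tool goes at most 62.5 mm and 10.7 degrees, less where a joint would pass 70% of its speed; a pose out of reach is approached as far as the arm can. A call with a gripper value outside its range is refused whole. OPENING is the finger opening in m, from 0 to 0.0878, set as the call begins (- or left out, the last holds). The fingers move at their own pace and stop on an object; FORCE is the grip in N (left out, the last holds). Time passes only in rows, so rows that do not move let the fingers close. It gives the time, the measured TCP pose, the force and the opening at its end, in the units of the state.
- r.get_obs(): the state, without advancing time (a new reading comes with each control period).
- r.grab_frame(name): name is "scene" or "side" or "wrist"; returns the picture (384x512x3 uint8, blue, green, red); there is no depth.
- r.get_calibration(name): a dict with "intrinsics" (3x3 intrinsics, pixels), "dist_coeffs" ([k1, k2, p1, p2, k3] as OpenCV has them; the pictures are not rectified), "extrinsics" (4x4, takes a point from camera to world coordinates). Camera axes: x right, y down, z forward; pixel columns grow to the right and rows downward; lengths in m; the calibration is good to about 2 mm. A picture is of the moment at which its call begins: read the wrist's pose just before it. get_calibration takes no time and is no camera call; for the wrist camera it gives the pose at the moment of the call.
- r.hand_in(): hands the job in, once; it reports no verdict.
The state is a dict: "time": time; "joint_positions": joint angles; "dq": joint speeds; "joint_torque": joint torques, N m; "position": TCP position; "ee_rot": TCP orientation; "wrist_force": force on the tool from outside, world axes, zero at the start; "moment": the same for the moment, N m; "opening": finger opening in m.
Only numpy, scipy, OpenCV 4.12 (cv2) and the standard library are available. Lean on these libraries where they do the work, as an engineer would, in place of code of your own. Each camera call takes 0.05 s, during which the arm holds its last target.

## Task

The oil strainer of the draining tray lies under the one deck board that is not fixed. Press down on the front ends of the boards with the fingertips until you find the one that rocks, let it fall back flat, then push it by its front end towards the back of the tray as far as it goes. Pick nothing up: the parts draining on the boards stay where they stand and ride along, and the things on the bench are left alone.

Things in the scene. Friction and masses are not known exactly. Their poses are not given: they have to be found in the camera images.
- tray: Grey sheet-steel draining tray, 360 x 360 mm, fixed to the bench. Origin: centre of its underside, on the bench top; x runs from its front rim (robot side) to its back rim, y to its left. Front and back rims 80 mm high, side cheeks 115 mm. Two bearers, 20 mm wide, tops at 95 mm, cross it at x = -85 and +85 mm and carry four identical boards that lie along x.
- deck (a point): Centre of the deck's top, 115 mm above the bench; axes as the tray's. Four identical timber boards, each 340 (x) x 82 (y) x 20 mm, 4 mm apart, centred at y = +129, +43, -43, -129 mm. Front ends at x = -170 mm, with a nosing strip 8 mm thick hanging 25 mm below the board. Three are fixed from below (no screws show; they give under 2 mm when pressed); one, a different one each time, only lies there.
- front_bearer (a point): Middle of the front bearer's top, 95 mm up, 85 mm behind the front ends. The loose board rocks on it: 3 to 9 N pressed down 20 mm from its front end sinks that spot about 8 mm; let go, it falls back flat. Flat, it slides endways to the back against 2 to 4 N and stops after 67 mm (nosing on this bearer). The space its end moves through is free for a fingertip.
- board_1_end (a point): Middle of the top edge of the front end of the leftmost (+y side of the tray) board, 115 mm above the bench; axes as the tray's while the board lies flat; moves with the board.
- board_1 (a joint): Tip angle of the leftmost (+y side of the tray) board about the front bearer's top, rad: 0 lying flat, up to 0.12 with the front end pressed right down.
- board_1_slide (a joint): How far the leftmost (+y side of the tray) board has been pushed back endways, m: 0 at first, 0.067 at the stop.
- board_2_end (a point): Middle of the top edge of the front end of the second from the left board, 115 mm above the bench; axes as the tray's while the board lies flat; moves with the board.
- board_2 (a joint): Tip angle of the second from the left board about the front bearer's top, rad: 0 lying flat, up to 0.12 with the front end pressed right down.
- board_2_slide (a joint): How far the second from the left board has been pushed back endways, m: 0 at first, 0.067 at the stop.
- board_3_end (a point): Middle of the top edge of the front end of the third from the left board, 115 mm above the bench; axes as the tray's while the board lies flat; moves with the board.
- board_3 (a joint): Tip angle of the third from the left board about the front bearer's top, rad: 0 lying flat, up to 0.12 with the front end pressed right down.
- board_3_slide (a joint): How far the third from the left board has been pushed back endways, m: 0 at first, 0.067 at the stop.
- board_4_end (a point): Middle of the top edge of the front end of the rightmost (-y side of the tray) board, 115 mm above the bench; axes as the tray's while the board lies flat; moves with the board.
- board_4 (a joint): Tip angle of the rightmost (-y side of the tray) board about the front bearer's top, rad: 0 lying flat, up to 0.12 with the front end pressed right down.
- board_4_slide (a joint): How far the rightmost (-y side of the tray) board has been pushed back endways, m: 0 at first, 0.067 at the stop.
- bearing: Steel ring, 62 mm across, 18 mm high, standing on the deck, one part per board, 140 to 210 mm behind the boards' front ends; origin at the centre of its underside.
- hub: Dark steel flanged hub, 64 mm across, 34 mm high, standing on the deck, one part per board, 140 to 210 mm behind the boards' front ends; origin at the centre of its underside.
- sprocket: Copper-coloured sprocket, 66 mm across, 22 mm high, standing on the deck, one part per board, 140 to 210 mm behind the boards' front ends; origin at the centre of its underside.
- sleeve: Brass sleeve, 48 mm across, 36 mm high, standing on the deck, one part per board, 140 to 210 mm behind the boards' front ends; origin at the centre of its underside.
- filter: White oil filter canister, 76 mm across, 92 mm high, on the bench to the left of the tray; origin at the centre of its underside.
- jar: Amber glass jar, 72 mm across, 100 mm high, on the bench to the left; origin at the centre of its underside.
- mug: Blue mug, 82 mm across, 95 mm high, on the bench to the right; origin at the centre of its underside.
- wrench: Steel wrench lying on the bench to the right, 180 mm long; origin under its middle.

How it is judged:
On the way, in this order (a step that is already met when the one before it is completed fails the run):
1. the loose board has been pressed at its front end by the fingers until it rocked (0.05 rad), before being pushed back (((value of joint board_1 above 0.05 rad and value of joint board_1_slide below 0.015 m and contact force between the fingers and board_1 above 1 N) or (value of joint board_2 above 0.05 rad and value of joint board_2_slide below 0.015 m and contact force between the fingers and board_2 above 1 N) or (value of joint board_3 above 0.05 rad and value of joint board_3_slide below 0.015 m and contact force between the fingers and board_3 above 1 N) or (value of joint board_4 above 0.05 rad and value of joint board_4_slide below 0.015 m and contact force between the fingers and board_4 above 1 N))), for 0.1 s.
2. that board lies flat again, still closed (value of joint each of board_1, board_2, board_3, board_4 below 0.02 rad and value of joint each of board_1_slide, board_2_slide, board_3_slide, board_4_slide below 0.03 m), for 0.1 s.
3. the loose board has been pushed back at least 55 mm (((value of joint board_1_slide above 0.055 m and value of joint board_1 below 0.03 rad) or (value of joint board_2_slide above 0.055 m and value of joint board_2 below 0.03 rad) or (value of joint board_3_slide above 0.055 m and value of joint board_3 below 0.03 rad) or (value of joint board_4_slide above 0.055 m and value of joint board_4 below 0.03 rad))), for 0.2 s.
At the end, for the whole second after the job is handed in: The loose board is pushed back at least 55 mm of its 67 mm travel and lies flat (tip under 0.03 rad), the other three are where they were, and the four parts still stand upright on the deck (((value of joint board_1_slide above 0.055 m and value of joint each of board_2_slide, board_3_slide, board_4_slide below 0.01 m) or (value of joint board_2_slide above 0.055 m and value of joint each of board_1_slide, board_3_slide, board_4_slide below 0.01 m) or (value of joint board_3_slide above 0.055 m and value of joint each of board_1_slide, board_2_slide, board_4_slide below 0.01 m) or (value of joint board_4_slide above 0.055 m and value of joint each of board_1_slide, board_2_slide, board_3_slide below 0.01 m)) and value of joint each of board_1, board_2, board_3, board_4 below 0.03 rad and height (world z) of bearing between 0.11 and 0.122 m and height (world z) of hub between 0.11 and 0.122 m and height (world z) of sprocket between 0.11 and 0.122 m and height (world z) of sleeve between 0.11 and 0.122 m and angle between each of bearing, hub, sprocket, sleeve's own z axis and vertical below 0.2 rad); the robot touches nothing.
It fails at once if a part on the deck is lifted (its underside 35 mm above the deck), knocked over, off the deck, or shifted more than 90 mm (height (world z) of any of bearing, hub, sprocket, sleeve above 0.15 m or height (world z) of any of bearing, hub, sprocket, sleeve below 0.1 m or distance of any of bearing, hub, sprocket, sleeve from where it was at the start of the episode above 0.09 m or angle between any of bearing, hub, sprocket, sleeve's own z axis and vertical above 0.5 rad).
It fails at once if a part on the deck is shifted by more than 30 mm before any board has been pushed back (value of joint each of board_1_slide, board_2_slide, board_3_slide, board_4_slide below 0.015 m and distance of any of bearing, hub, sprocket, sleeve from where it was at the start of the episode above 0.03 m).
It fails at once if the board is shoved back while it is tipped up instead of lying flat ((value of joint board_1_slide above 0.03 m and value of joint board_1 above 0.06 rad) or (value of joint board_2_slide above 0.03 m and value of joint board_2 above 0.06 rad) or (value of joint board_3_slide above 0.03 m and value of joint board_3 above 0.06 rad) or (value of joint board_4_slide above 0.03 m and value of joint board_4 above 0.06 rad)).
It fails at once if something on the bench is lifted or moved more than 30 mm (distance of any of filter, jar, mug, wrench from where it was at the start of the episode above 0.03 m).
It also fails if it takes over 51 s, if anything falls off the work surface, if the arm or the gripper's body presses on something with over 40 N, if the wrist force passes 120 N, or if a joint passes its speed limit or range.

## Working session

There is one attempt and no reset: what is moved stays moved. The work goes in short steps, Python scripts to look and compute and a shell command to move; the robot and the scene stay as the last step left them, time stands still between calls to the robot, and variables do not carry over. Pictures are saved under pics/ and viewed, and the job is handed in when it is done.

```bash
ls; mkdir -p pics; python3 - <<'E'
from station import r
import cv2,numpy as np
np.set_printoptions(precision=4,suppress=True)
o=r.get_obs()
for k,v in o.items(): print(k,v)
for n in ["scene","side","wrist"]:
    c=r.get_calibration(n); print(n,c)
for n in ["scene","side"]:
    cv2.imwrite(f"pics/{n}0.png",r.grab_frame(n))
E
```

```text
pics
time 0.0
joint_positions [ 1.1159  0.4778  0.0224  1.5564 -0.0115  1.1093 -0.0831]
dq [-0.0012 -0.0007 -0.0004 -0.0023 -0.     -0.0006  0.001 ]
joint_torque [  0.0002 -58.2846   1.5354 -27.2598  -0.0542   0.0172   0.0001]
position [ 0.2292 -0.6343  0.2044]
ee_rot [-3.0928 -0.5417  0.0007]
wrist_force [ 0.1682 -0.3378  0.5402]
moment [ 0.0419 -0.0429 -0.0094]
opening 0.08779196852332175
scene {'intrinsics': array([[414.1013,   0.    , 262.4834],
       [  0.    , 414.1013, 190.7914],
       [  0.    ,   0.    ,   1.    ]]), 'dist_coeffs': array([-0.0637,  0.    ,  0.    ,  0.    ,  0.    ]), 'extrinsics': array([[ 0.4228,  0.7869, -0.4495,  1.2355],
       [ 0.9061, -0.3598,  0.2225, -0.3463],
       [ 0.0133, -0.5014, -0.8651,  1.363 ],
       [ 0.    ,  0.    ,  0.    ,  1.    ]])}
side {'intrinsics': array([[404.1032,   0.    , 266.2825],
       [  0.    , 404.1032, 190.8898],
       [  0.    ,   0.    ,   1.    ]]), 'dist_coeffs': array([-0.0701,  0.    ,  0.    ,  0.    ,  0.    ]), 'extrinsics': array([[-0.8591, -0.3197,  0.3996,  0.0087],
       [-0.5115,  0.562 , -0.6501,  0.9118],
       [-0.0168, -0.7629, -0.6463,  1.0211],
       [ 0.    ,  0.    ,  0.    ,  1.    ]])}
wrist {'intrinsics': array([[298.3182,   0.    , 255.9637],
       [  0.    , 298.3182, 190.2253],
       [  0.    ,   0.    ,   1.    ]]), 'dist_coeffs': array([-0.0133,  0.    ,  0.    ,  0.    ,  0.    ]), 'extrinsics': array([[ 0.3395, -0.9064, -0.2515,  0.2982],
       [-0.9406, -0.3279, -0.0877, -0.6092],
       [-0.003 ,  0.2664, -0.9639,  0.3835],
       [ 0.    ,  0.    ,  0.    ,  1.    ]])}
```

View pics/scene0.png

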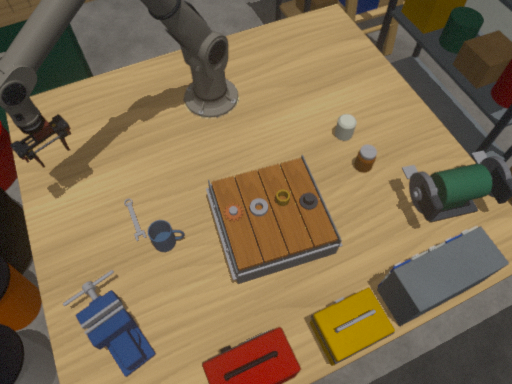

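View pics/side0.png

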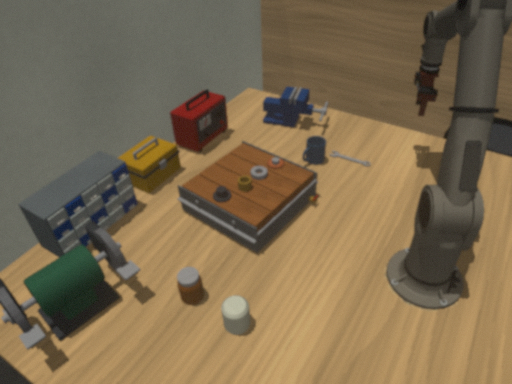

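The scene view shows the deck at about (212–338, 160–265), with its front ends on the upper edge. From left to right in the picture the parts are sprocket (234,212), bearing (259,207), sleeve (283,197) and hub (309,200). I'll mask the deck next.

```bash
cat > h.py <<'E'
from station import r
import cv2,numpy as np
np.set_printoptions(precision=4,suppress=True)
def ray(n,px,c=None):
    c=c or r.get_calibration(n)
    p=cv2.undistortPoints(np.array(px,float).reshape(-1,1,2),c["intrinsics"],c["dist_coeffs"]).reshape(-1,2)
    d=np.c_[p,np.ones(len(p))]@c["extrinsics"][:3,:3].T
    return c["extrinsics"][:3,3],d
def onz(n,px,z,c=None):
    o,d=ray(n,px,c); return o+d*((z-o[2])/d[:,2])[:,None]
def proj(n,P,c=None):
    c=c or r.get_calibration(n); E=np.linalg.inv(c["extrinsics"])
    return cv2.projectPoints(np.array(P,float).reshape(-1,1,3),cv2.Rodrigues(E[:3,:3])[0],E[:3,3],c["intrinsics"],c["dist_coeffs"])[0].reshape(-1,2)
E
python3 - <<'E'
from h import *
for n,(a,b,c,d) in dict(scene=(195,145,350,290),side=(170,130,330,255)).items():
    im=cv2.imread(f"pics/{n}0.png"); hsv=cv2.cvtColor(im,cv2.COLOR_BGR2HSV)
    for p in ([(245,230),(275,250),(360,270),(240,180)] if n=="scene" else [(260,200),(210,190),(330,230)]): print(n,p,hsv[p[1],p[0]])
    cv2.imwrite(f"pics/{n}0c.png",cv2.resize(im[b:d,a:c],None,fx=5,fy=4.1*1,interpolation=cv2.INTER_CUBIC)[:600,:800])
E
```

```text
scene (245, 230) [ 15 171 145]
scene (275, 250) [ 16 175 143]
scene (360, 270) [ 19 108 177]
scene (240, 180) [ 16 169 134]
side (260, 200) [ 13 158 134]
side (210, 190) [ 14 158 134]
side (330, 230) [ 17 112 182]
```

```bash
python3 - <<'E'
from h import *
for n,(a,b,c,d) in dict(scene=(195,145,350,290),side=(170,130,330,255)).items():
    im=cv2.imread(f"pics/{n}0.png"); hsv=cv2.cvtColor(im,cv2.COLOR_BGR2HSV).astype(int)
    h,s,v=hsv[...,0],hsv[...,1],hsv[...,2]
    m=((h<16)&(s>130)&(v>50)).astype(np.uint8)*255
    mm=np.zeros_like(m); mm[b:d,a:c]=m[b:d,a:c]
    mm=cv2.morphologyEx(mm,cv2.MORPH_CLOSE,np.ones((9,9)))
    mm=cv2.morphologyEx(mm,cv2.MORPH_OPEN,np.ones((9,9)))
    cs=cv2.findContours(mm,0,2)[0]; C=max(cs,key=cv2.contourArea)
    H=cv2.convexHull(C); ap=cv2.approxPolyN(H,4).reshape(-1,2)
    P=onz(n,ap,0.115); print(n,ap.tolist()); print(P)
    print("sides",np.linalg.norm(P-np.roll(P,-1,0),axis=1),"centre",P.mean(0))
    im2=im.copy(); cv2.polylines(im2,[ap.reshape(-1,1,2)],1,(0,255,0),1)
    cv2.imwrite(f"pics/{n}0m.png",cv2.resize(im2[b:d,a:c],None,fx=4,fy=4,interpolation=cv2.INTER_CUBIC))
E
```

```text
scene [[338, 240], [238, 270], [211, 182], [301, 158]]
[[ 0.8588  0.1209  0.115 ]
 [ 0.8156 -0.2169  0.115 ]
 [ 0.4791 -0.1752  0.115 ]
 [ 0.5199  0.1615  0.115 ]]
sides [0.3406 0.339  0.3392 0.3413] centre [ 0.6683 -0.0274  0.115 ]
side [[317, 174], [259, 228], [181, 185], [242, 143]]
[[ 0.457  -0.1727  0.115 ]
 [ 0.4968  0.1663  0.115 ]
 [ 0.8496  0.1228  0.115 ]
 [ 0.8078 -0.2086  0.115 ]]
sides [0.3413 0.3555 0.334  0.3526] centre [ 0.6528 -0.0231  0.115 ]
```

View pics/scene0m.png

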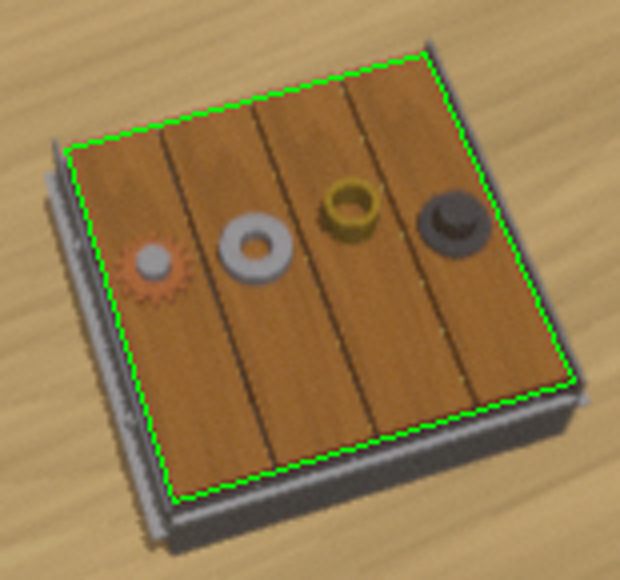

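View pics/side0m.png

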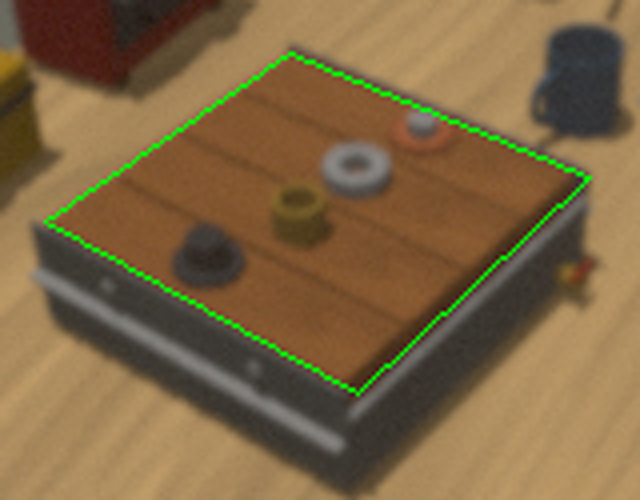

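Both outlines fit the boards. The scene one gives sides of 339–341 mm, which matches the expected 340. The side mask also took in the nosing, so I'll use the scene outline: deck centre (0.668, -0.027), yaw about -6.9°.

I'll check the parts against it and work out the moves.

```bash
cat >> h.py <<'E'
from scipy.spatial.transform import Rotation as Ro
C=np.array([0.6683,-0.0274,0.]); a=np.arctan2(-0.0411,0.3377)
T=np.array([[np.cos(a),-np.sin(a),0],[np.sin(a),np.cos(a),0],[0,0,1]])
def W(x,y,z): return C+T@np.array([x,y,z])
def togo(x,y,ztip,target_yaw=a):
    o=r.get_obs(); R=Ro.from_rotvec(o["ee_rot"]); D=Ro.from_matrix(T)*Ro.from_euler('x',180,degrees=True)
    tcp=W(x,y,ztip+0.008)
    print("t",round(o["time"],2),"tray pos",T.T@(o["position"]-C),"F tray",T.T@o["wrist_force"],"op",o["opening"])
    print(" turn (tool,deg)",(R.inv()*D).as_rotvec(degrees=True)," shift after turn",D.inv().apply(tcp-o["position"])," shift before turn",R.inv().apply(tcp-o["position"]))
E
python3 - <<'E'
from h import *
# parts in tray coords, scene (top centres, rough heights) 
for n,px,h in [("sprocket",(234,212),.13),("bearing",(259,207),.133),("sleeve",(283,197),.151),("hub",(309,200),.149),]:
    print(n,T.T@(onz("scene",[px],h)[0]-C))
for n,px,h in [("mug",(163,232),.09),("filter",(346,122),.092),("jar",(367,153),.1)]: print(n,onz("scene",[px],h)[0])
togo(-.150,-.129,.150)
E
```

```text
sprocket [-0.0237 -0.1268  0.13  ]
bearing [-0.0149 -0.0419  0.133 ]
sleeve [-0.0175  0.0434  0.151 ]
hub [0.0188 0.1233 0.149 ]
mug [ 0.58   -0.3908  0.09  ]
filter [0.4273 0.4143 0.092 ]
jar [0.5938 0.4049 0.1   ]
t 0.1 tray pos [-0.3625 -0.6555  0.2045] F tray [0.201  0.0478 0.8073] op 0.08813433947235805
 turn (tool,deg) [-0.088   0.0285 26.8113]  shift after turn [ 0.2125 -0.5265  0.0465]  shift before turn [ 0.4272 -0.374   0.0471]
```

```bash
python3 -m jog '0 0 0 0 0 9;0 0 0 0 0 9;0 0 0 0 0 8.8' 0 20; python3 -m jog '0.021 -0.0525 0 0 0 0;0.021 -0.0525 0 0 0 0;0.021 -0.0525 0 0 0 0;0.021 -0.0525 0 0 0 0;0.021 -0.0525 0 0 0 0;0.021 -0.0525 0 0 0 0;0.021 -0.0525 0 0 0 0;0.021 -0.0525 0 0 0 0;0.021 -0.0525 0 0 0 0;0.021 -0.0525 0.02 0 0 0'; python3 - <<'E'
from h import *
togo(-.150,-.129,.120)
cv2.imwrite("pics/w1.png",r.grab_frame("wrist"))
E
```

```text
time: 0.48
position: [0.2293, -0.6345, 0.2048]
ee_rot: [-3.134, 0.198, 0.001]
wrist_force: [0.0, -0.1, -0.2]
opening: 0.0613
time: 1.72
position: [0.5029, -0.1376, 0.1863]
ee_rot: [3.135, -0.19, 0.005]
wrist_force: [1.2, -0.3, 0.3]
opening: 0.0004
t 1.73 tray pos [-0.1508 -0.1294  0.1863] F tray [ 1.2031 -0.1498  0.3188] op 0.00035552708301481406
 turn (tool,deg) [ 0.0203 -0.1834 -0.0131]  shift after turn [ 0.0008 -0.0004  0.0583]  shift before turn [ 0.0007 -0.0004  0.0583]
```

View pics/w1.png

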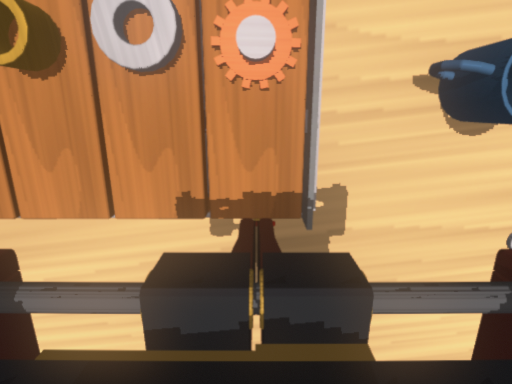

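The wrist view shows the front ends along row 217 and seams at columns 110 and 207. The cheek is at about column 310 and the sprocket at (256,37). I'll check these against the frame.

```bash
python3 - <<'E'
from h import *
P=onz("wrist",[(130,217.5),(290,217.5),(207,205),(110,205),(90,50),(198,50)],.115)
print((P-C)@T)
E
python3 -m jog '0 0 0.03 0 0 0;0 0 0.02 0 0 0;0 0 0.006 0 0 0;0 0 0.002 0 0 0;0 0 0 0 0 0;0 0 0 0 0 0'
```

```text
[[-0.172  -0.0074  0.115 ]
 [-0.1704 -0.1492  0.115 ]
 [-0.1596 -0.0763  0.115 ]
 [-0.1605  0.0091  0.115 ]
 [-0.0353  0.0096  0.115 ]
 [-0.035  -0.0736  0.115 ]]
time: 2.52
position: [0.5017, -0.1392, 0.1281]
ee_rot: [3.136, -0.19, 0.002]
wrist_force: [0.2, -0.2, 0.1]
opening: 0.0004
```

```bash
python3 - <<'E'
from h import *
c=r.get_calibration("wrist"); print(c["extrinsics"]); im=r.grab_frame("wrist"); cv2.imwrite("pics/w2.png",im)
im=r.grab_frame("scene"); cv2.imwrite("pics/s2.png",cv2.resize(im[140:290,190:350],None,fx=4,fy=4,interpolation=cv2.INTER_CUBIC))
togo(-.150,-.129,.115)
L=[(-.17,y,.115) for y in(-.17,-.086,0,.086,.17)]+[(.17,y,.115) for y in(-.17,-.086,0,.086,.17)]
for n in("scene","wrist"): print(n,proj(n,[W(*p) for p in L]).round(1).tolist())
s=proj("scene",[W(*p) for p in L]); print(((s-[190,140])*4).round().tolist())
E
```

```text
[[-0.1213 -0.957  -0.2634  0.5741]
 [-0.9926  0.1168  0.0328 -0.1472]
 [-0.0006  0.2654 -0.9641  0.3073]
 [ 0.      0.      0.      1.    ]]
t 2.62 tray pos [-0.152  -0.131   0.1279] F tray [ 0.2265  0.2285 -0.0327] op 0.0006518148622824444
 turn (tool,deg) [ 0.0057 -0.0561  0.0004]  shift after turn [ 0.002  -0.002   0.0049]  shift before turn [ 0.002  -0.002   0.0049]
scene [[210.9, 182.0], [233.8, 175.9], [256.9, 169.8], [279.5, 163.8], [301.1, 158.0], [238.2, 270.2], [263.6, 262.5], [289.1, 254.7], [314.0, 247.0], [337.8, 239.7]]
wrist [[312.8, 242.3], [193.2, 242.3], [71.7, 242.1], [-47.2, 241.6], [-159.3, 240.9], [347.5, -480.5], [154.2, -479.9], [-39.0, -469.3], [-218.5, -448.5], [-371.9, -418.6]]
[[84.0, 168.0], [175.0, 144.0], [267.0, 119.0], [358.0, 95.0], [444.0, 72.0], [193.0, 521.0], [294.0, 490.0], [396.0, 459.0], [496.0, 428.0], [591.0, 399.0]]
```

View pics/w2.png

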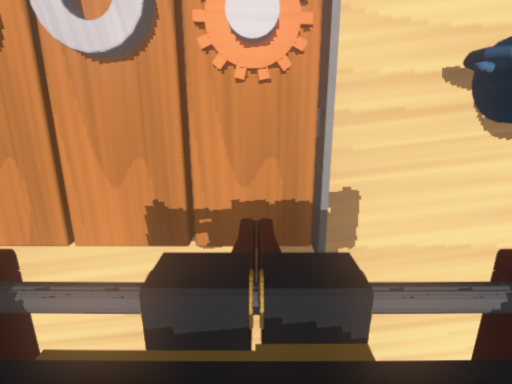

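View pics/s2.png

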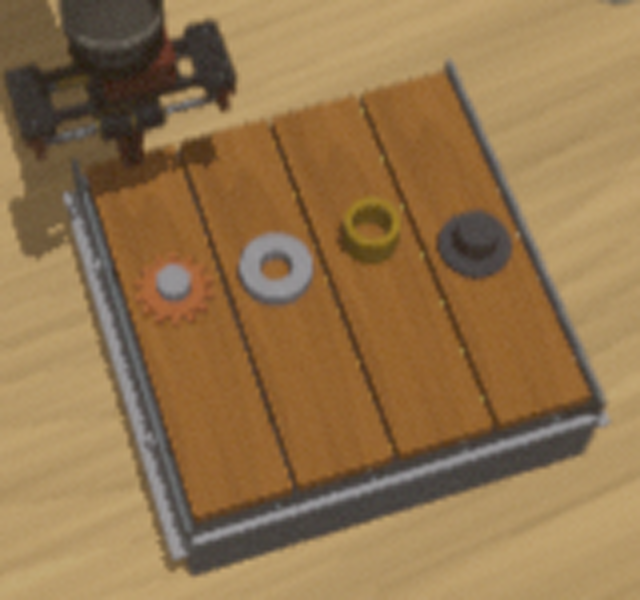

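The camera now stands still and the frame agrees to within 3 mm: the seam at (189,243) against a predicted (193,242), and the next at column 73 against 72. The 10 mm gap earlier came from the arm still settling.

Pressing board 4.

```bash
for i in 1; do python3 -m jog '0 0 0.004 0 0 0;0 0 0.002 0 0 0;0 0 0 0 0 0;0 0 0 0 0 0'; done; python3 -m jog '0 0 0.002 0 0 0;0 0 0 0 0 0;0 0 0 0 0 0'
```

```text
time: 3.12
position: [0.5013, -0.139, 0.1213]
ee_rot: [3.136, -0.19, -0.0]
wrist_force: [-0.8, -0.6, 0.3]
opening: 0.0004
time: 3.5
position: [0.5013, -0.139, 0.1194]
ee_rot: [-3.136, 0.19, -0.0]
wrist_force: [-0.5, -1.2, 0.2]
opening: 0.001
```

```bash
python3 -m jog '0 0 0.002 0 0 0;0 0 0 0 0 0;0 0 0 0 0 0';python3 -m jog '0 0 0.0015 0 0 0;0 0 0 0 0 0;0 0 0 0 0 0'; python3 - <<'E'
from h import *
togo(-.150,-.129,.115)
cv2.imwrite("pics/w3.png",r.grab_frame("wrist"))
im=r.grab_frame("side");cv2.imwrite("pics/d3.png",cv2.resize(im[110:260,170:350],None,fx=4,fy=4,interpolation=cv2.INTER_CUBIC))
E
```

```text
time: 3.88
position: [0.5013, -0.139, 0.1173]
ee_rot: [-3.136, 0.19, 0.0]
wrist_force: [-0.6, -0.0, 0.3]
opening: 0.0005
time: 4.25
position: [0.5012, -0.139, 0.1158]
ee_rot: [-3.136, 0.19, 0.0]
wrist_force: [-0.0, -1.5, -0.7]
opening: 0.0006
t 4.25 tray pos [-0.1523 -0.1309  0.1158] F tray [ 0.1568 -1.4788 -0.6729] op 0.0006472848792982244
 turn (tool,deg) [-0.0002  0.0022  0.0098]  shift after turn [ 0.0023 -0.0019 -0.0072]  shift before turn [ 0.0023 -0.0019 -0.0072]
```

View pics/w3.png

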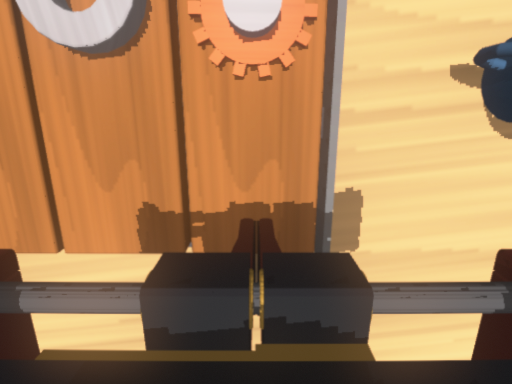

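View pics/d3.png

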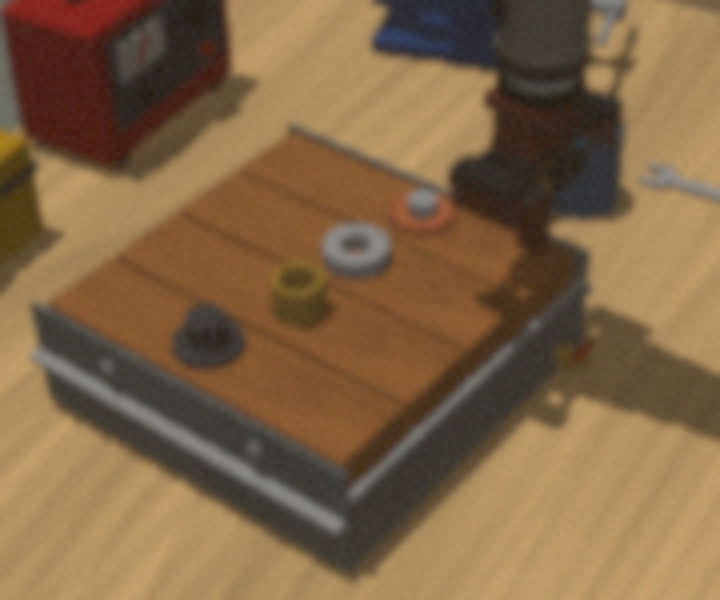

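```bash
python3 - <<'E'
from h import *
o=r.get_obs(); R=Ro.from_rotvec(o["ee_rot"]).as_matrix()
for q in [(0,0,0),(0,0,.008),(.01,.0135,.008),(.01,-.0135,.008),(-.01,0,.008)]:
    p=o["position"]+R@np.array(q); print(q,p,proj("wrist",[p]),proj("side",[p]))
print(proj("wrist",[W(-.17,-.129,.115),W(-.17,-.086,.115),W(-.17,-.086,.107)]))
E
```

```text
(0, 0, 0) [ 0.5013 -0.139   0.1159] [[257.4052 225.3499]] [[301.9591 175.0716]]
(0, 0, 0.008) [ 0.5013 -0.139   0.1079] [[257.3582 220.8129]] [[301.8713 176.8033]]
(0.01, 0.0135, 0.008) [ 0.5096 -0.1536  0.1079] [[277.7906 206.6457]] [[301.6561 173.9677]]
(0.01, -0.0135, 0.008) [ 0.5128 -0.1268  0.1079] [[236.9519 206.6542]] [[297.5053 177.6392]]
(-0.01, 0, 0.008) [ 0.4914 -0.1378  0.1079] [[257.3463 234.5965]] [[304.1645 177.8198]]
[[254.4118 249.7077]
 [189.6229 249.6669]
 [192.1119 244.3505]]
```

```bash
python3 -m jog '0 0 0.002 0 0 0;0 0 0 0 0 0;0 0 0 0 0 0'; python3 - <<'E'
from h import *
togo(-.150,-.129,.115)
im=r.grab_frame("wrist")
cv2.imwrite("pics/w4.png",cv2.resize(im[180:280,150:350],None,fx=4,fy=4,interpolation=cv2.INTER_CUBIC))
E
```

```text
time: 4.72
position: [0.5012, -0.139, 0.1138]
ee_rot: [-3.136, 0.19, 0.0]
wrist_force: [-0.1, -0.1, 0.3]
opening: 0.0007
t 4.72 tray pos [-0.1524 -0.131   0.1138] F tray [-0.0974 -0.107   0.3438] op 0.0007126747258117531
 turn (tool,deg) [-0.0003  0.0063  0.0064]  shift after turn [ 0.0024 -0.002  -0.0092]  shift before turn [ 0.0024 -0.002  -0.0092]
```

View pics/w4.png

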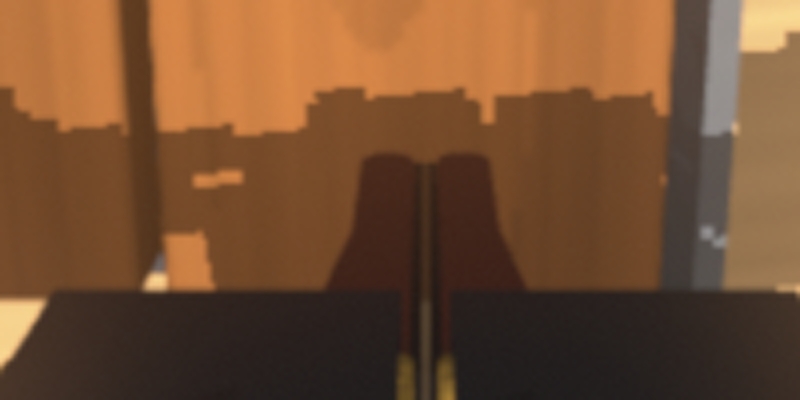

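```bash
python3 - <<'E'
from h import *
o=r.get_obs(); R=Ro.from_rotvec(o["ee_rot"]).as_matrix()
p=o["position"]+R@np.array([0,0,.008])
print({n:proj(n,[p])[0] for n in("scene","side")})
for n in("scene","side"):
    im=r.grab_frame(n); u,v=proj(n,[p])[0].astype(int)
    c=cv2.resize(im[v-35:v+25,u-40:u+40],None,fx=9,fy=9,interpolation=cv2.INTER_CUBIC); print(n,u-40,v-35)
    c=np.clip(c.astype(float)*1.8,0,255).astype(np.uint8)
    cv2.imwrite(f"pics/{n}5.png",c)
E
```

```text
{'scene': array([223.0792, 184.5737]), 'side': array([301.8647, 177.2381])}
scene 183 149
side 261 142
```

View pics/scene5.png

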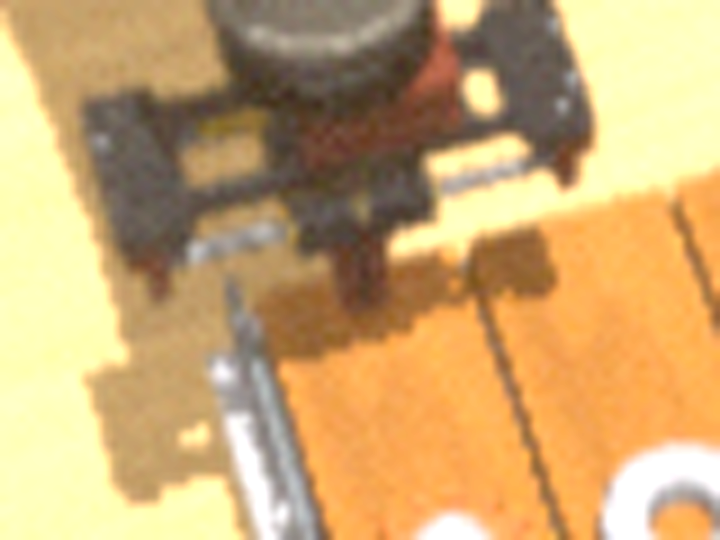

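View pics/side5.png

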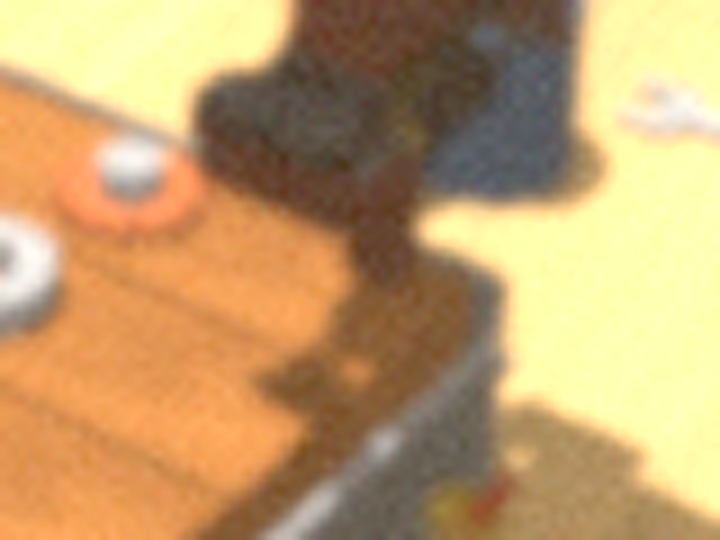

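```bash
python3 - <<'E'
from h import *
o1,d1=ray("scene",[(223.2,183.0)]);o2,d2=ray("side",[(303.8,173.3)])
d1=d1[0]/np.linalg.norm(d1);d2=d2[0]/np.linalg.norm(d2)
s=np.linalg.lstsq(np.c_[d1,-d2],o2-o1,rcond=None)[0]
A,B=o1+d1*s[0],o2+d2*s[1];print(A,B,T.T@((A+B)/2-C))
E
python3 -m jog '0 0 0.002 0 0 0;0 0 0 0 0 0;0 0 0 0 0 0'
```

```text
[ 0.5033 -0.1384  0.1194] [ 0.4967 -0.1441  0.1223] [-0.1533 -0.1333  0.1209]
time: 5.25
position: [0.5013, -0.139, 0.1118]
ee_rot: [3.136, -0.19, -0.0]
wrist_force: [0.1, -0.3, 0.1]
opening: 0.0003
```

The triangulated tip sits at z ≈ 0.12, so contact hasn't happened yet. I'll carry on down in small steps.

```bash
python3 -m jog '0 0 0.002 0 0 0;0 0 0 0 0 0';python3 -m jog '0 0 0.002 0 0 0;0 0 0 0 0 0'
```

```text
time: 5.5
position: [0.5011, -0.139, 0.1097]
ee_rot: [-3.136, 0.19, 0.0]
wrist_force: [0.4, 0.7, -0.2]
opening: 0.0007
time: 5.75
position: [0.5011, -0.139, 0.1077]
ee_rot: [-3.136, 0.19, 0.001]
wrist_force: [-0.2, -0.7, -0.1]
opening: 0.0005
```

```bash
python3 - <<'E'
from h import *
a_=r.grab_frame("wrist")[130:290,130:370]; b_=r.grab_frame("scene")[145:225,183:303]; c_=r.grab_frame("side")[130:210,240:360]
f=lambda i,k:np.clip(cv2.resize(i,None,fx=k,fy=k,interpolation=cv2.INTER_CUBIC).astype(float)*1.6,0,255).astype(np.uint8)
cv2.imwrite("pics/w6.png",f(a_,3.3)); cv2.imwrite("pics/sc6.png",np.hstack([f(b_,3.3),f(c_,3.3)]))
print(r.get_obs()["wrist_force"],r.get_obs()["joint_torque"])
E
```

```text
[-0.9675 -0.4821 -0.1839] [ -0.0007 -44.9414  -0.5263 -21.6088   0.0012  -0.0719  -0.0001]
```

View pics/w6.png

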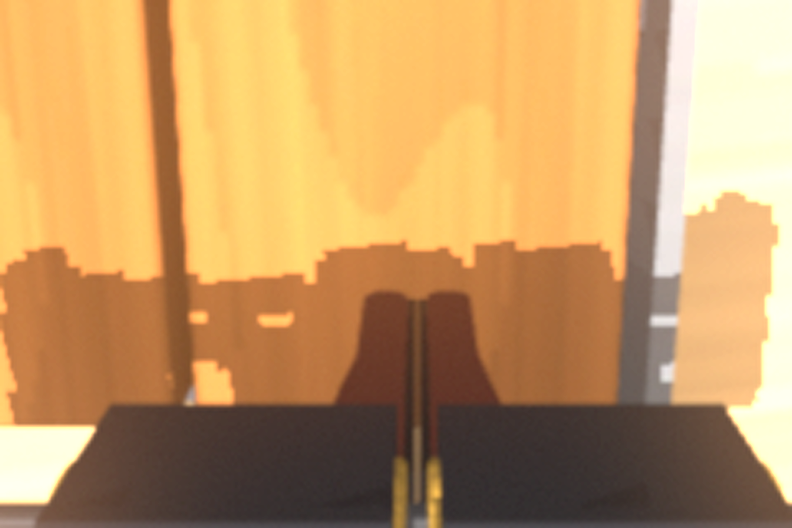

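View pics/sc6.png

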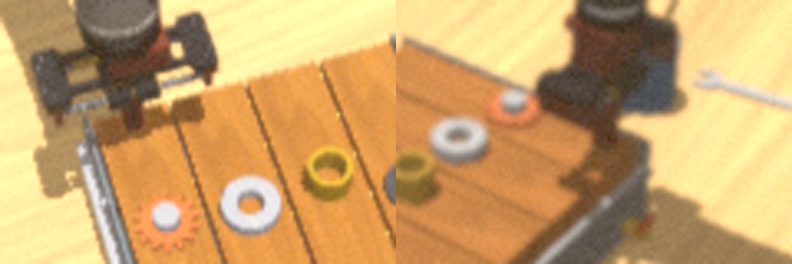

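```bash
python3 -m jog '0 0 0.002 0 0 0;0 0 0 0 0 0';python3 -m jog '0 0 0.002 0 0 0;0 0 0 0 0 0'
```

```text
time: 6.15
position: [0.5011, -0.139, 0.1057]
ee_rot: [-3.136, 0.19, 0.0]
wrist_force: [-0.3, 0.5, 0.2]
opening: 0.0006
time: 6.4
position: [0.5011, -0.139, 0.1037]
ee_rot: [-3.136, 0.19, 0.0]
wrist_force: [0.6, 0.6, -0.0]
opening: 0.0003
```

```bash
python3 -m jog '0 0 0.002 0 0 0;0 0 0 0 0 0';python3 -m jog '0 0 0.0015 0 0 0;0 0 0 0 0 0';python3 - <<'E'
from h import *
a_=r.grab_frame("wrist")[130:290,130:370]
f=lambda i,k:np.clip(cv2.resize(i,None,fx=k,fy=k,interpolation=cv2.INTER_CUBIC).astype(float)*1.6,0,255).astype(np.uint8)
cv2.imwrite("pics/w7.png",f(a_,3.3))
im=r.grab_frame("side")[100:220,210:370]
cv2.imwrite("pics/d7.png",f(im,5))
im=r.grab_frame("wrist");cv2.imwrite("pics/w7f.png",im)
E
```

```text
time: 6.65
position: [0.5011, -0.139, 0.1017]
ee_rot: [-3.136, 0.19, 0.0]
wrist_force: [-0.3, 0.5, 0.2]
opening: 0.0003
time: 6.9
position: [0.5012, -0.139, 0.1003]
ee_rot: [-3.136, 0.19, 0.0]
wrist_force: [0.4, -0.4, -0.1]
opening: 0.0009
```

View pics/w7f.png

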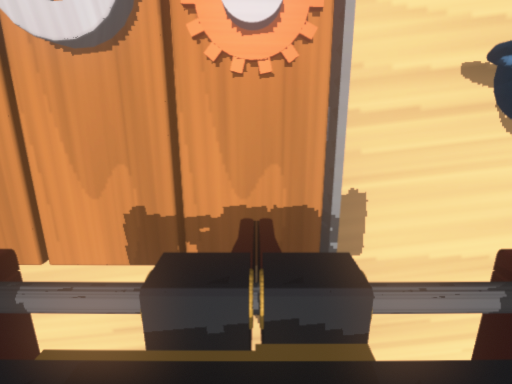

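View pics/d7.png

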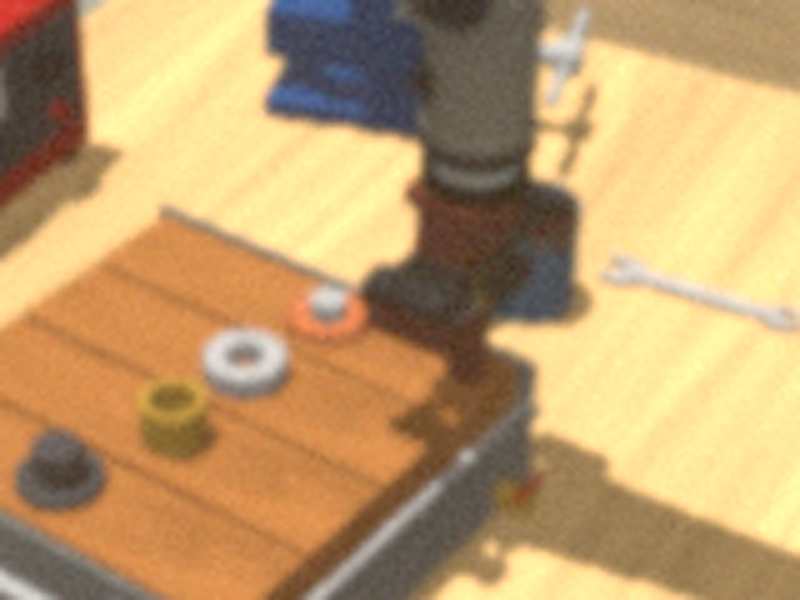

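```bash
python3 - <<'E'
from h import *
o=r.get_obs(); print(o["position"],r.get_calibration("wrist")["extrinsics"][:3,3]-o["position"])
for z in(.115,.105,.095): print(z,proj("wrist",[W(-.17,-.086,z),W(-.17,0,z),W(-.026,-.127,z+.022)]).round(0).tolist())
R=Ro.from_rotvec(o["ee_rot"]).as_matrix()
for zz in (.008,0,-.011,-.02): 
  p=[o["position"]+R@np.array([x,0,zz]) for x in(-.01,0,.01)]
  print(zz,{n:proj(n,p).round(1).tolist() for n in("scene","side","wrist")})
E
```

```text
[ 0.5013 -0.139   0.1004] [ 0.0726 -0.008   0.1791]
0.115 [[184.0, 261.0], [45.0, 261.0], [248.0, -25.0]]
0.105 [[188.0, 254.0], [56.0, 253.0], [249.0, -15.0]]
0.095 [[191.0, 247.0], [65.0, 246.0], [250.0, -7.0]]
0.008 {'scene': [[222.6, 184.2], [223.3, 186.5], [224.1, 188.8]], 'side': [[304.0, 181.1], [301.7, 180.1], [299.4, 179.1]], 'wrist': [[257.4, 234.6], [257.4, 220.8], [257.4, 206.6]]}
0 {'scene': [[222.4, 183.1], [223.2, 185.4], [223.9, 187.7]], 'side': [[304.1, 179.4], [301.8, 178.4], [299.5, 177.4]], 'wrist': [[257.4, 239.6], [257.5, 225.3], [257.5, 210.7]]}
-0.011 {'scene': [[222.2, 181.5], [223.0, 183.8], [223.7, 186.1]], 'side': [[304.2, 177.0], [301.9, 176.0], [299.6, 175.0]], 'wrist': [[257.5, 247.2], [257.5, 232.2], [257.5, 216.8]]}
-0.02 {'scene': [[222.0, 180.1], [222.8, 182.5], [223.6, 184.8]], 'side': [[304.3, 175.1], [302.0, 174.1], [299.7, 173.1]], 'wrist': [[257.6, 254.1], [257.6, 238.5], [257.6, 222.3]]}
```

All three views now put the closed fingertips about 12 mm behind the TCP rather than 8 mm ahead of it. They also confirm the deck at 0.115. Contact is close, so I'll keep going down.

```bash
python3 -m jog '0 0 0.002 0 0 0;0 0 0 0 0 0';python3 -m jog '0 0 0.0015 0 0 0;0 0 0 0 0 0'
```

```text
time: 7.3
position: [0.5012, -0.139, 0.0982]
ee_rot: [3.136, -0.19, -0.0]
wrist_force: [-0.5, 0.1, -0.7]
opening: 0.0005
time: 7.55
position: [0.5012, -0.139, 0.0972]
ee_rot: [3.136, -0.19, -0.0]
wrist_force: [-1.8, 0.8, 6.5]
opening: 0.0005
```

```bash
python3 -m jog '0 0 0.0015 0 0 0;0 0 0 0 0 0'
```

```text
time: 7.8
position: [0.5012, -0.139, 0.0958]
ee_rot: [3.136, -0.19, -0.0]
wrist_force: [-2.6, 0.8, 6.9]
opening: 0.0005
```

```bash
python3 -m jog '0 0 0.0015 0 0 0;0 0 0 0 0 0'
```

```text
time: 8.05
position: [0.5011, -0.139, 0.0943]
ee_rot: [3.136, -0.19, -0.0]
wrist_force: [-1.9, -0.2, 5.8]
opening: 0.0004
```

```bash
python3 -m jog '0 0 0.0015 0 0 0;0 0 0 0 0 0'
```

```text
time: 8.3
position: [0.5009, -0.139, 0.0928]
ee_rot: [3.136, -0.19, -0.001]
wrist_force: [-2.3, 0.8, 6.4]
opening: 0.0004
```

The force stays at about 6.4 N while the tip has sunk about 5 mm, so board 4 rocks. I'll press 1 mm more, hold and look.

```bash
python3 -m jog '0 0 0.001 0 0 0;0 0 0 0 0 0;0 0 0 0 0 0';python3 - <<'E'
from h import *
im=r.grab_frame("scene")[140:290,190:350];cv2.imwrite("pics/sc8.png",cv2.resize(im,None,fx=4,fy=4,interpolation=cv2.INTER_CUBIC))
im=r.grab_frame("wrist");cv2.imwrite("pics/w8.png",im)
E
```

```text
time: 8.68
position: [0.5007, -0.1389, 0.0917]
ee_rot: [3.136, -0.19, -0.002]
wrist_force: [-3.5, 1.4, 7.1]
opening: 0.0003
```

View pics/sc8.png

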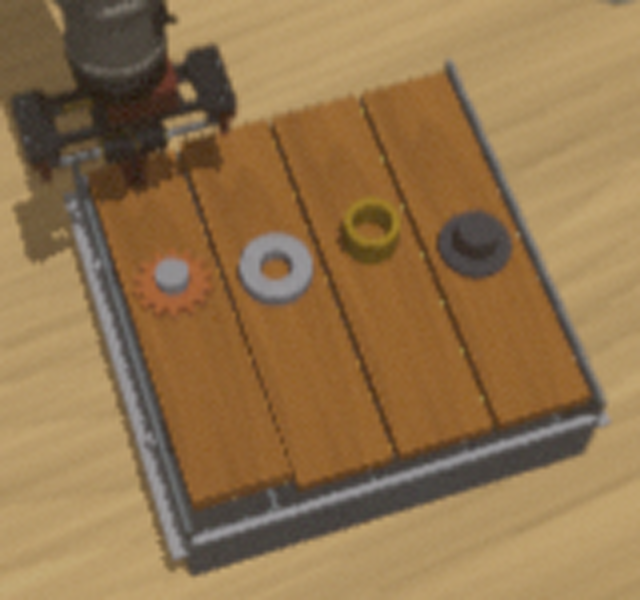

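View pics/w8.png

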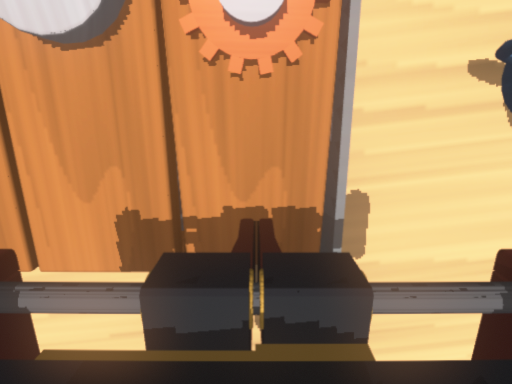

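The scene shows board 4 rocked: its back end at (190–290, 490) has lifted clear of its neighbour. Contact was at TCP z 0.0977, so the tip lies about 17 mm behind the TCP.

I'll lift off gently and let it fall flat.

```bash
python3 -m jog '0 0 -0.002 0 0 0;0 0 -0.002 0 0 0;0 0 -0.002 0 0 0;0 0 -0.004 0 0 0;0 0 -0.008 0 0 0;0 0 -0.01 0 0 0;0 0 0 0 0 0;0 0 0 0 0 0';python3 - <<'E'
from h import *
im=r.grab_frame("scene")[140:290,190:350];cv2.imwrite("pics/sc9.png",cv2.resize(im,None,fx=4,fy=4,interpolation=cv2.INTER_CUBIC))
c=r.get_calibration("wrist");im=r.grab_frame("wrist");cv2.imwrite("pics/w9.png",im)
print(proj("wrist",[W(-.17,-.086,.115),W(-.17,0,.115)],c))
togo(-.197,-.129,.115)
E
```

```text
time: 9.78
position: [0.5012, -0.139, 0.1194]
ee_rot: [3.136, -0.19, 0.0]
wrist_force: [0.7, -1.0, 0.5]
opening: 0.0003
[[190.6579 247.0998]
 [ 64.1168 246.8163]]
t 9.88 tray pos [-0.1526 -0.131   0.1191] F tray [ 0.0345  0.2457 -0.0504] op 0.0004975509072982326
 turn (tool,deg) [-0.0025  0.0277  0.0058]  shift after turn [-0.0444 -0.002  -0.0039]  shift before turn [-0.0444 -0.002  -0.0039]
```

View pics/sc9.png

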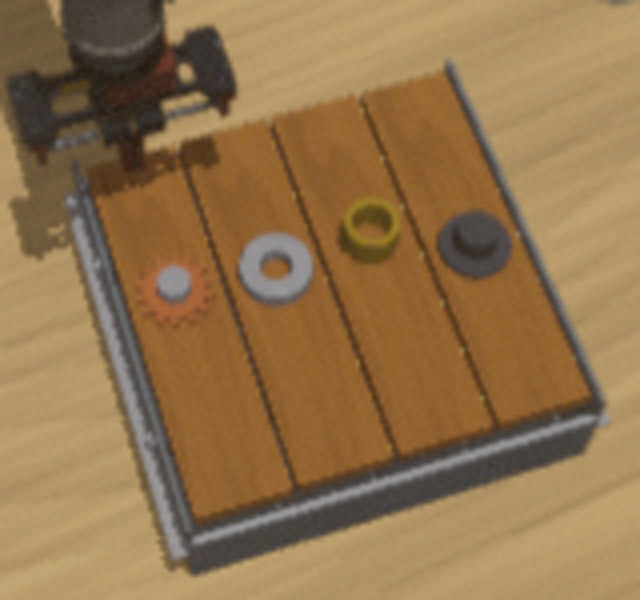

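View pics/w9.png

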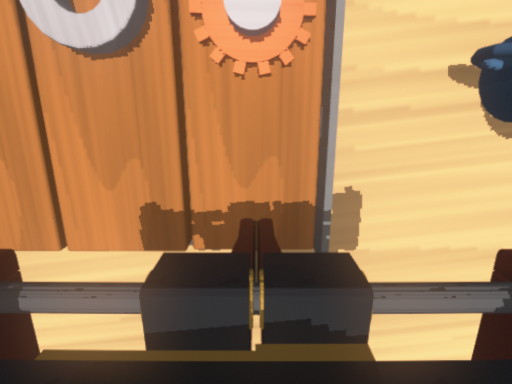

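Board 4 lies flat again in both views, with its back end level and its front end at row 250. Before lowering, I'll check how low the gripper's wings hang.

```bash
python3 - <<'E'
from h import *
o=r.get_obs();R=Ro.from_rotvec(o["ee_rot"]).as_matrix()
for k in (.085,-.085,.06):
  for zz in(-.03,-.05,-.072):
    p=o["position"]+R@np.array([0,k,zz]); print(k,zz,((proj("scene",[p])[0]-[190,140])*4).round())
E
python3 -m jog '-0.015 -0.002 0 0 0 0;-0.015 0 0 0 0 0;-0.0145 0 0 0 0 0;0 0 0 0 0 0;0 0 0 0 0 0'; python3 - <<'E'
from h import *
togo(-.197,-.129,.077)
im=r.grab_frame("side");cv2.imwrite("pics/d10.png",cv2.resize(im[100:250,200:360],None,fx=5,fy=4,interpolation=cv2.INTER_CUBIC))
E
```

```text
0.085 -0.03 [ 33. 178.]
0.085 -0.05 [ 30. 166.]
0.085 -0.072 [ 27. 152.]
-0.085 -0.03 [223. 127.]
-0.085 -0.05 [223. 115.]
-0.085 -0.072 [222. 100.]
0.06 -0.03 [ 61. 170.]
0.06 -0.05 [ 59. 158.]
0.06 -0.072 [ 56. 144.]
time: 10.5
position: [0.4577, -0.1317, 0.1197]
ee_rot: [3.136, -0.19, 0.002]
wrist_force: [-0.7, 0.4, -0.0]
opening: 0.0007
t 10.5 tray pos [-0.1964 -0.129   0.1197] F tray [-0.7724  0.2777 -0.0476] op 0.0007149697621422561
 turn (tool,deg) [ 0.0037 -0.0579  0.0036]  shift after turn [-0.0006 -0.      0.0347]  shift before turn [-0.0006 -0.      0.0347]
```

View pics/d10.png

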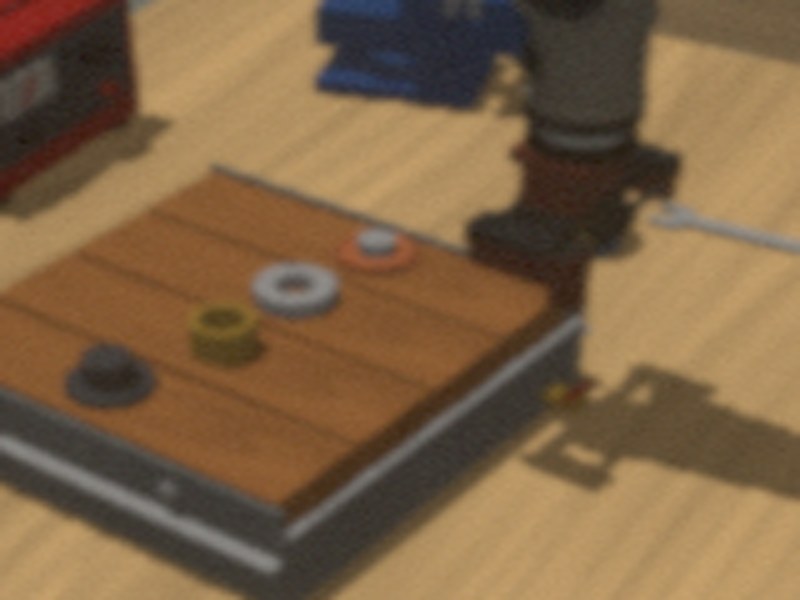

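The wings hang to about TCP + 0.05. At TCP 0.083 that is about 0.133, above the cheeks, and they stop well short of the bearing. Lowering in front of board 4's end.

```bash
python3 -m jog '0 0 0.013 0 0 0;0 0 0.012 0 0 0;0 0 0.0115 0 0 0;0 0 0 0 0 0;0 0 0 0 0 0'
```

```text
time: 11.18
position: [0.4574, -0.1316, 0.0828]
ee_rot: [-3.136, 0.19, 0.0]
wrist_force: [0.6, 0.2, -0.2]
opening: 0.0007
```

```bash
python3 -m jog '0.005 0 0 0 0 0;0.005 0 0 0 0 0;0.004 0 0 0 0 0;0.004 0 0 0 0 0;0 0 0 0 0 0'; python3 -c "
from h import *
togo(-.113,-.129,.075)"
```

```text
time: 11.8
position: [0.4754, -0.1339, 0.0828]
ee_rot: [3.136, -0.19, 0.0]
wrist_force: [-0.8, 0.3, -0.7]
opening: 0.0001
t 11.8 tray pos [-0.1787 -0.129   0.0828] F tray [-0.8061  0.1894 -0.7052] op 5.634523857952329e-05
 turn (tool,deg) [ 0.0016 -0.0012  0.0097]  shift after turn [ 0.0657 -0.     -0.0002]  shift before turn [ 0.0657  0.     -0.0002]
```

```bash
python3 -m jog '0.004 0 0 0 0 0;0.004 0 0 0 0 0;0.004 0 0 0 0 0;0.004 0 0 0 0 0;0 0 0 0 0 0'; python3 - <<'E'
from h import *
togo(-.113,-.129,.075)
im=r.grab_frame("scene")[140:290,190:350];cv2.imwrite("pics/sc11.png",cv2.resize(im,None,fx=4,fy=4,interpolation=cv2.INTER_CUBIC))
E
```

```text
time: 12.42
position: [0.4918, -0.1358, 0.0829]
ee_rot: [3.136, -0.19, 0.002]
wrist_force: [-1.2, 0.5, -1.4]
opening: 0.0001
t 12.43 tray pos [-0.1621 -0.1289  0.0829] F tray [-1.241   0.3182 -1.3526] op 0.00011315779333954463
 turn (tool,deg) [-0.0027 -0.0557  0.0119]  shift after turn [ 0.0491  0.0001 -0.0001]  shift before turn [ 0.0491  0.0001 -0.0001]
```

View pics/sc11.png

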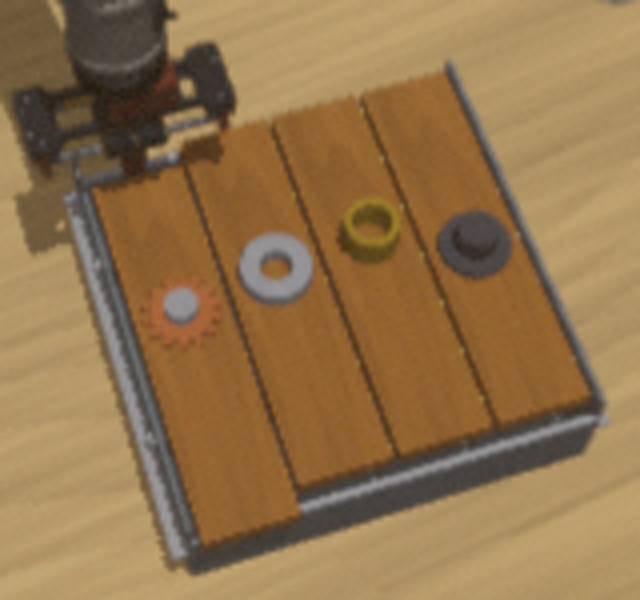

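Board 4 is sliding back flat: its rear edge is now past the neighbours at (200–298, 515–545), and the sprocket at (181,310) is riding along. The push force is low.

```bash
python3 -m jog '0.004 0 0 0 0 0;0.004 0 0 0 0 0;0.004 0 0 0 0 0;0.004 0 0 0 0 0;0.004 0 0 0 0 0;0.004 0 0 0 0 0;0.004 0 0 0 0 0;0.004 0 0 0 0 0;0.004 0 0 0 0 0;0 0 0 0 0 0'; python3 - <<'E'
from h import *
togo(-.113,-.129,.075)
im=r.grab_frame("scene");cv2.imwrite("pics/sc12f.png",im);cv2.imwrite("pics/sc12.png",cv2.resize(im[140:290,190:350],None,fx=4,fy=4,interpolation=cv2.INTER_CUBIC))
E
```

```text
time: 13.72
position: [0.5277, -0.1402, 0.0829]
ee_rot: [3.136, -0.19, 0.002]
wrist_force: [-0.9, 0.6, -0.3]
opening: 0.0
t 13.72 tray pos [-0.126  -0.129   0.0829] F tray [-0.9361  0.4651 -0.2714] op 4.461243574908848e-05
 turn (tool,deg) [-0.0002 -0.0759  0.0086]  shift after turn [ 0.013   0.     -0.0001]  shift before turn [ 0.013   0.     -0.0001]
```

View pics/sc12.png

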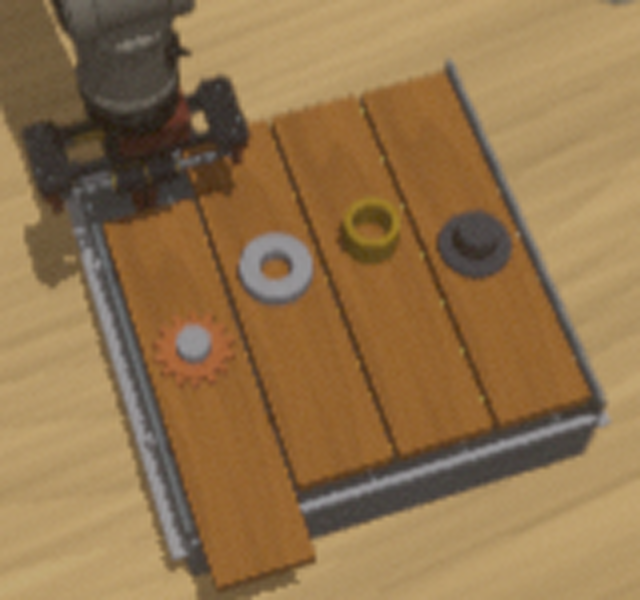

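The rear edge is now at (217,588)–(315,557) in the crop. I'll measure the slide and push on gently to the stop.

```bash
python3 - <<'E'
from h import *
px=np.array([(217,586),(314,557)])/4+[190,140]
P=(onz("scene",px,.115)-C)@T; print(P, "slide",P[:,0]-.170)
E
python3 -m jog '0.003 0 0 0 0 0;0.003 0 0 0 0 0;0 0 0 0 0 0'
```

```text
[[ 0.2259 -0.1671  0.115 ]
 [ 0.2268 -0.0886  0.115 ]] slide [0.0559 0.0568]
time: 14.15
position: [0.533, -0.141, 0.0828]
ee_rot: [3.136, -0.19, 0.0]
wrist_force: [-0.8, 0.6, 0.2]
opening: 0.0004
```

```bash
python3 -m jog '0.002 0 0 0 0 0;0.001 0 0 0 0 0;0 0 0 0 0 0'
```

```text
time: 14.52
position: [0.5355, -0.1412, 0.0828]
ee_rot: [3.136, -0.19, -0.001]
wrist_force: [-3.6, 0.3, 2.1]
opening: 0.0003
```

```bash
python3 -m jog '0.001 0 0 0 0 0;0.001 0 0 0 0 0;0 0 0 0 0 0'
```

```text
time: 14.9
position: [0.5354, -0.1412, 0.0826]
ee_rot: [-3.136, 0.19, 0.007]
wrist_force: [-9.0, 1.4, 7.8]
opening: 0.0004
```

```bash
python3 -m jog '0.0015 0 0 0 0 0;0 0 0 0 0 0'
```

```text
time: 15.15
position: [0.5354, -0.1412, 0.0824]
ee_rot: [-3.136, 0.19, 0.012]
wrist_force: [-13.6, 2.3, 10.4]
opening: 0.0005
```

The arm has stopped moving while the force rises, so the board is at its stop. Backing off, then lifting clear.

```bash
python3 -m jog '-0.004 0 0 0 0 0;-0.006 0 0 0 0 0;-0.01 0 0 0 0 0;-0.02 0 0 0 0 0;-0.02 0 -0.01 0 0 0;0 0 -0.03 0 0 0;0 0 -0.03 0 0 0;0 0 -0.03 0 0 0;0 0 0 0 0 0;0 0 0 0 0 0'; python3 - <<'E'
from h import *
togo(-.17,-.129,.115)
im=r.grab_frame("scene");cv2.imwrite("pics/sc13.png",cv2.resize(im[140:300,190:350],None,fx=3.7,fy=3.7,interpolation=cv2.INTER_CUBIC))
im=r.grab_frame("side");cv2.imwrite("pics/d13.png",cv2.resize(im[110:260,150:350],None,fx=4,fy=4,interpolation=cv2.INTER_CUBIC))
E
```

```text
time: 16.4
position: [0.4791, -0.1343, 0.1823]
ee_rot: [3.136, -0.19, -0.001]
wrist_force: [-0.6, 0.4, -0.3]
opening: 0.0005
t 16.4 tray pos [-0.1749 -0.1289  0.1823] F tray [-0.6689  0.2741 -0.3193] op 0.0004934584160758936
 turn (tool,deg) [0.0023 0.0263 0.0108]  shift after turn [0.0049 0.0001 0.0593]  shift before turn [0.0049 0.0001 0.0593]
```

View pics/sc13.png

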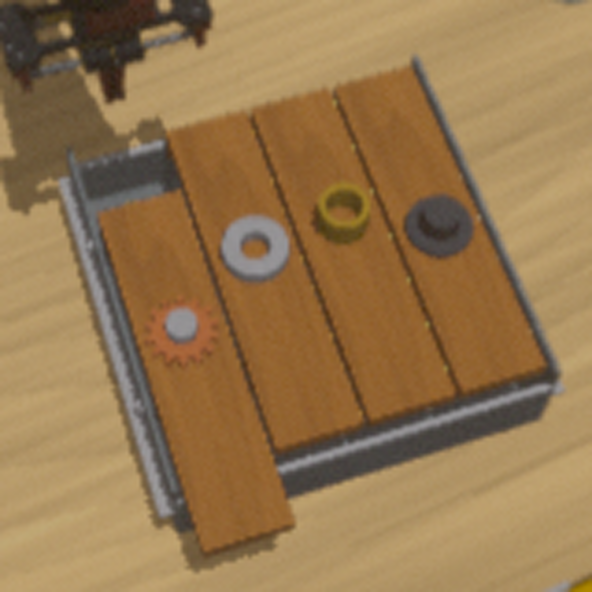

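View pics/d13.png

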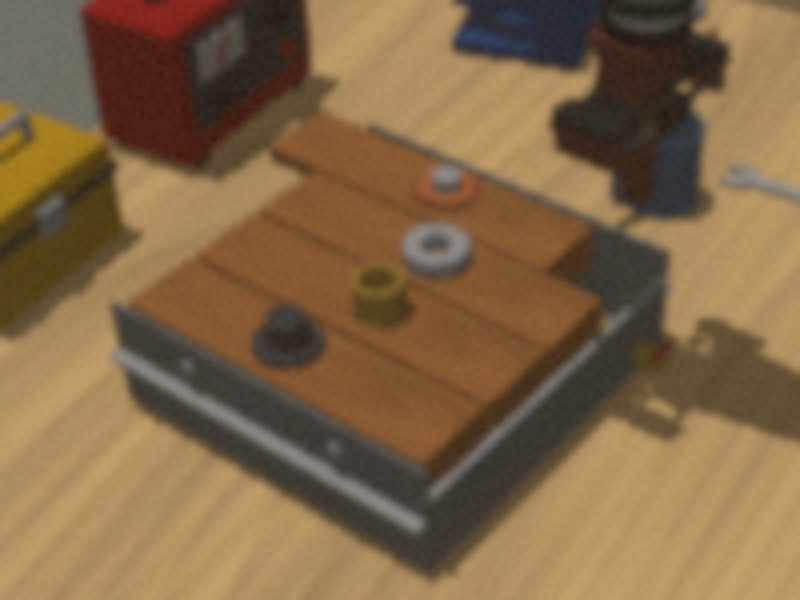

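Board 4 is back and level with its neighbours, the four parts stand upright and the gripper is clear. One last check of the slide before I hand in.

```bash
python3 - <<'E'
from h import *
px=np.array([(205,552),(294,523),(98,213),(178,192)])/3.7+[190,140]
P=(onz("scene",px,.115)-C)@T; print(P[:,:2], "slide",P[:2,0]-.17,P[2:,0]+.17)
print(r.hand_in())
E
```

```text
[[ 0.2351 -0.1661]
 [ 0.2341 -0.0879]
 [-0.1033 -0.1673]
 [-0.1024 -0.0899]] slide [0.0651 0.0641] [0.0667 0.0676]
the job is handed in; nothing more can be done
None
```

The job is handed in at about 16.5 s, and the last pictures show what the task asked for. The loose board was the rightmost one, board 4, under the sprocket; it was the first I pressed, so I didn't press the other three.

- **Rocking:** Pressed 18 mm from its front end, it sank about 6 mm at a steady 6–7 N and its back end lifted. After I let go, both views showed it flat again.
- **Pushing:** I pushed the front end back until the arm stopped moving and the push force rose to about 14 N.
- **Last checks:** The slide measured 64–68 mm from the scene view, against the 67 mm stop. The board lies flat, the other three have not moved, and the four parts stand upright with the sprocket riding along. The gripper is clear of everything, and I touched nothing on the bench.

Two readings disagreed along the way:
- **Fingertip position:** With the jaws shut, the fingertips were about 17 mm behind the TCP, not 8 mm ahead as stated. I used the height where I actually felt contact.
- **Early wrist picture:** One taken while the arm was still settling put the boards about 10 mm off sideways. Repeated at rest, it agreed to within about 3 mm.

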